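# Make room on the ear-defender stand and hang the second pair

## Task

One pair of ear defenders hangs part-way along the bar of the bench stand and another stands on the table. Without lifting the hung pair off, push it gently along the bar until its headband is up against the round stop plate at the post; then hang the pair from the table over the same bar beside it, headband square across the bar with one cup on either side, set down gently so that it hangs freely. Leave the mouse, the small vial and the lidded pot where they are.

Things in the scene. Friction and masses are not known exactly. Their poses are not given: they have to be found in the camera images.
- stand: Fixed metal bench stand; origin: centre of base underside, base 200 (x) x 120 (y) x 12 mm. Post at its +x end carries a round bar 16 mm thick, along x at y = 0, its top 198 mm high, from the upright round stop plate (44 mm across, reaching 14 mm above the bar's top, face at x = +80 mm) to a free end at x = -108 mm with a rubber cap 24 mm across, 6 mm long. Open above.
- stop_face (a point): Point on the face of the stop plate level with the top of the bar: the hung headband (24 mm wide along the bar) must come up against this face.
- bar_tip (a point): Free end of the bar, at the height of the bar's top.
- hung: Ear defenders (black headband, grey cups) hanging on the bar, rigid, 140 mm wide (y), 56 deep (x), 150 high (z), about 0.2 kg. Origin: centre between the cups' undersides; z up to the headband. Headband 24 mm wide (x, along the bar); crown level for 30 mm (y), top at z = 150, underside at z = 136 mm. Cups 70 mm high, y = 32 to 70 mm either side, 64 mm free between them.
- hung_crown (a point): Middle of the top of the headband of the hung pair.
- spare: The same ear defenders, second pair, standing upright on its cups on the table; same sizes and axes as the hung pair. Grasp its headband at the crown across its 24 mm width (along its x).
- spare_crown (a point): Middle of the top of the headband of the spare pair, 150 mm above its origin.
- mouse: Grey computer mouse, 106x61x37 mm, on the table; origin at the centre of its underside. Leave alone.
- vial: Small clear vial with a ribbed white cap, 28 mm in diameter, 63 mm high, standing on the table; origin at the centre of its underside. Leave alone.
- pot: Clear pot with a screw lid, 61 mm in diameter, 50 mm high, standing on the table; origin at the centre of its underside. Leave alone.

How it is judged (in metres and radians):
On the way:
1. the hung pair is pushed up against the stop plate (headband's middle within 22 mm of the plate's face) while still hanging on the bar, and the other pair is not yet on the bar (x of hung_crown in the frame of stand above 0.058 m and y of hung_crown in the frame of stand between -0.018 and 0.018 m and z of hung_crown in the frame of stand between 0.2 and 0.22 m and angle between hung_crown's own z axis and vertical below 0.3 rad and angle between the x axis of hung and the x axis of stand, either way round below 0.45 rad and contact force between hung and stand above 0.3 N and contact force between spare and stand below 0.01 N), for 0.2 s.
At the end, for the whole second after the job is handed in: Both pairs hang at rest on the bar, upright within 0.3 rad, within 0.45 rad of square to it, crown within 18 mm of the bar's middle line; the first has the middle of its headband within 22 mm of the stop plate's face (gap under 10 mm), the second hangs between it and the free end (x of hung_crown in the frame of stand above 0.058 m and y of hung_crown in the frame of stand between -0.018 and 0.018 m and z of hung_crown in the frame of stand between 0.2 and 0.22 m and angle between each of hung_crown, spare_crown's own z axis and vertical below 0.3 rad and angle between the x axis of each of hung, spare and the x axis of stand, either way round below 0.45 rad and contact force between each of hung, spare and stand above 0.3 N and y of spare_crown in the frame of stand between -0.018 and 0.018 m and z of spare_crown in the frame of stand between 0.2 and 0.22 m and x of spare_crown in the frame of stand between -0.095 and 0.05 m and linear speed of each of hung, spare below 0.03 m/s and angular speed of each of hung, spare below 0.4 rad/s); the robot touches nothing.
It fails at once if the hung pair is lifted off the bar (z of hung_crown in the frame of stand above 0.232 m).
It fails at once if the hung pair falls off the bar (z of hung_crown in the frame of stand below 0.17 m).
It fails at once if a pair of ear defenders is driven hard against the stand (over 40 N) (contact force between any of hung, spare and stand above 40 N).
It fails at once if the mouse, the vial or the pot is moved (distance of any of mouse, vial, pot from where it was at the start of the episode above 0.02 m).
It also fails if it takes over 56 s, if anything falls off the work surface, if the arm or the gripper's body presses on something with over 40 N, if the wrist force passes 120 N, or if a joint passes its speed limit or range.

## Robot

A 6-joint arm with a two-finger parallel gripper is mounted at the origin on a cart in front of the work surface, level with it; the furniture and walls round the work are solid. World frame = base frame: x ahead of the robot, y to its left, z up, the work surface at z = 0. Lengths are in mm, angles in rad, forces in N, time in s.
With the tool pointing down it reaches from about 375 to 900 mm from the base axis. Payload 3.1 kg.
Tool frame: the origin (TCP) lies midway between the tips of the shut fingers; the grasp point (between the pads) lies 19 mm behind it; z points along the fingers, y is the direction in which the jaws open and shut (so a half turn about z gives the same grasp; the last joint's range is limited). The gripper opens to 87 mm and grips with 3 to 60 N. Pads are 19 mm wide; open, the fingers measure 117 mm over their backs; the gripper's body (75 mm by 190 mm) begins 51 mm behind the grasp point.
Start: joints at [-1.286, 0.527, 1.433, -0, 1.181, -0.178], TCP at [279.052, -559.219, 222.548] pointing down, gripper open.
Joint ranges: [-3.08, 3.08], [-0.75, 2.2], [0.22, 2.44], [-1.43, 4.57], [0, 2.65], [-2.85, 2.85]. Speed limits (rad/s): [2.79, 2.79, 3.14, 3.14, 3.14, 3.14].

## Interface

Orientations are given as a unit quaternion [x, y, z, w].
In Python, from bench import r gives the robot as it stands.
- The arm moves only by the tool play_rows, never from a script. Its argument "targets" is a list of rows, each a list of 7 numbers: the opening, from 0 (shut) to 1 (fully open), then the shift along the tool's x, y, z in m, then the turn, a rotation vector about the tool's x, y, z in degrees. In form: [[fingers, x, y, z, ax, ay, az], ...]. A call has 1 to 12 rows; each row is the pose to reach, as a shift and turn from the pose commanded when the call began, along the tool's axes at that moment; what a row does not reach only later rows make up. A row lasts 1/10 s, in which the tool goes at most 50 mm and 8.59 degrees, less where a joint would pass 70% of its speed; a pose out of reach is approached as far as the arm can. A call with a gripper value outside its range is refused whole. The fingers move at their own pace and stop on an object; "grip_force" is the grip in N (left out, the last holds). Time passes only in rows, so rows that repeat a pose let the fingers close. It gives the time, the measured TCP pose, the force and the opening at its end, in the units of the state.
- r.sense(): the state, without advancing time (a new reading comes with each control period).
- r.grab_frame(name): name is "scene" or "top" or "wrist"; returns the picture (384x512x3 uint8, blue, green, red); there is no depth.
- r.get_calibration(name): a dict with "intrinsics" (3x3 intrinsics, pixels), "xyz" and "attitude" of the camera in the world; the wrist camera has in their place "mount" (4x4, takes a point from camera to tool coordinates, whose origin is the TCP and whose axes are the flange's). Camera axes: x right, y down, z forward; pixel columns grow to the right and rows downward; lengths in mm; the calibration is good to about 2 mm. A picture is of the moment at which its call begins: read the wrist's pose just before it. get_calibration takes no time and is no camera call.
- r.finish_job(): hands the job in, once; it reports no verdict.
The state is a dict: "time_s": time; "joint_pos": joint angles; "joint_vel": joint speeds; "tau": joint torques, N m; "tcp_pos": TCP position; "orientation": TCP orientation; "contact_force": force on the tool from outside, world axes, zero at the start; "moment": the same for the moment, N m; "opening": finger opening in mm.
Only numpy, scipy, OpenCV 4.12 (cv2) and the standard library are available. Lean on these libraries where they do the work, as an engineer would, in place of code of your own. Each camera call takes 0.05 s, during which the arm holds its last target. There are 200 camera calls.

## Working session

There is one attempt and no reset: what is moved stays moved. The work goes in short steps, Python scripts to look and compute and a tool call to move; the robot and the scene stay as the last step left them, time stands still between calls to the robot, and variables do not carry over. Pictures are saved under pics/ and viewed, about 8 in all and at most 12, crops included, and the job is handed in when it is done.

Besides the shell and the picture viewer there is one more tool, called after "Emit:" as name([rows], argument=value, ...), one row to a line, values as JSON. play_rows: Moves the arm, as the interface text tells. Its arguments: {"type":"object","properties":{"targets":{"type":"array"},"grip_force":{"type":"number"}},"required":["targets"]}

```bash
mkdir -p pics; ls; python3 - <<'E'
from bench import r
import cv2,numpy as np
np.set_printoptions(precision=4,suppress=True)
for n in ("scene","top"):
    cv2.imwrite(f"pics/{n}0.png",r.grab_frame(n)); print(n,r.get_calibration(n))
print(r.get_calibration("wrist")); print(r.sense())
E
```

```text
pics
scene {'intrinsics': array([[371.1666,   0.    , 260.3024],
       [  0.    , 371.1666, 189.1138],
       [  0.    ,   0.    ,   1.    ]]), 'xyz': array([ 16.7154, 782.7123, 638.8773]), 'attitude': array([-0.2734,  0.8052, -0.4987,  0.168 ])}
top {'intrinsics': array([[485.242 ,   0.    , 250.0556],
       [  0.    , 485.242 , 185.4608],
       [  0.    ,   0.    ,   1.    ]]), 'xyz': array([ 262.7039,   51.0172, 1594.9737]), 'attitude': array([-0.6831,  0.7216, -0.0798,  0.0795])}
{'intrinsics': array([[312.0524,   0.    , 260.0934],
       [  0.    , 312.0524, 196.4442],
       [  0.    ,   0.    ,   1.    ]]), 'mount': array([[  -0.0007,   -0.9693,   -0.246 ,   66.5097],
       [   1.    ,   -0.0003,   -0.0016,    0.7836],
       [   0.0015,   -0.246 ,    0.9693, -161.5453],
       [   0.    ,    0.    ,    0.    ,    1.    ]])}
{'time_s': 0.1, 'joint_pos': array([-1.2865,  0.5284,  1.4338, -0.    ,  1.1814, -0.1785]), 'joint_vel': array([ 0.0012, -0.0006, -0.0023,  0.0013, -0.0016,  0.0008]), 'tau': array([ -0.0011, -44.0986, -17.715 ,   0.0634,   0.0534,  -0.    ]), 'tcp_pos': array([ 278.8568, -558.6092,  221.6613]), 'orientation': array([ 0.9734,  0.2293, -0.0001, -0.001 ]), 'contact_force': array([0.2029, 0.6003, 0.6045]), 'moment': array([-0.022 ,  0.0643,  0.0151]), 'opening': 87.18806081720973}
```

View pics/scene0.png

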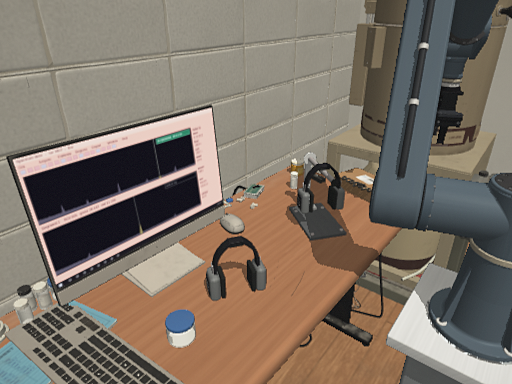

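View pics/top0.png

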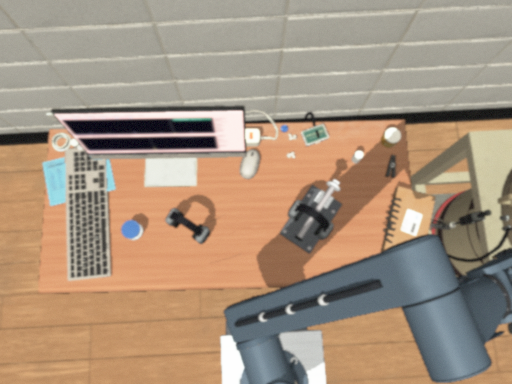

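The scene view shows the hung pair at about (322,185), the spare at (237,265) and the blue-lidded pot at (180,328). In the top view the hung pair is at (314,212), the spare at (188,226) and the pot at (131,230). I need enlarged crops to place points precisely.

```bash
python3 - <<'E'
import cv2,numpy as np
t=cv2.imread("pics/top0.png");s=cv2.imread("pics/scene0.png")
def crop(im,x,y,w,h,k):
    c=cv2.resize(im[y:y+h,x:x+w],None,fx=k,fy=k,interpolation=cv2.INTER_CUBIC)
    for i in range(0,w,10): cv2.putText(c,str(x+i),(i*k,8),0,.3,(0,0,255),1); cv2.line(c,(i*k,10),(i*k,14),(0,0,255),1)
    for i in range(0,h,10): cv2.putText(c,str(y+i),(0,i*k+4),0,.3,(0,0,255),1)
    return c
a=np.hstack([crop(t,270,170,80,90,5),crop(t,155,195,80,90,5)][:2])[:, :800]
b=np.hstack([crop(s,280,150,80,100,4)[:360],crop(s,195,225,80,90,4)])
b=cv2.copyMakeBorder(b,0,0,0,800-b.shape[1],cv2.BORDER_CONSTANT)
cv2.imwrite("pics/c1.png",a);cv2.imwrite("pics/c2.png",crop(s,280,145,80,100,6))
E
```

```text
(no output)
```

View pics/c1.png

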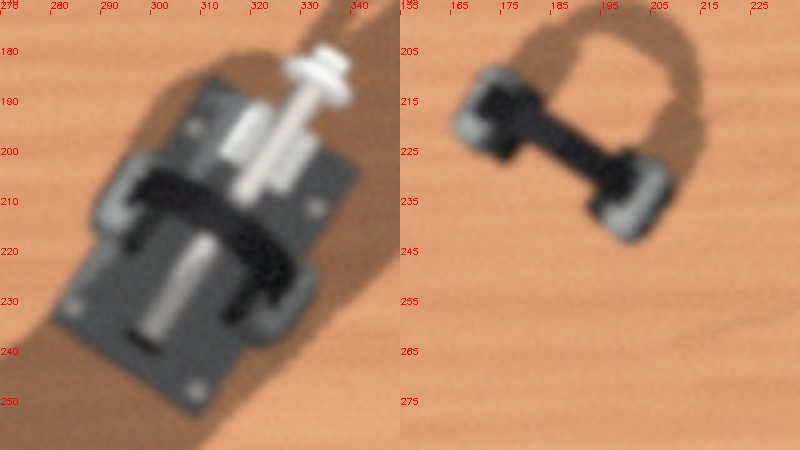

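View pics/c2.png

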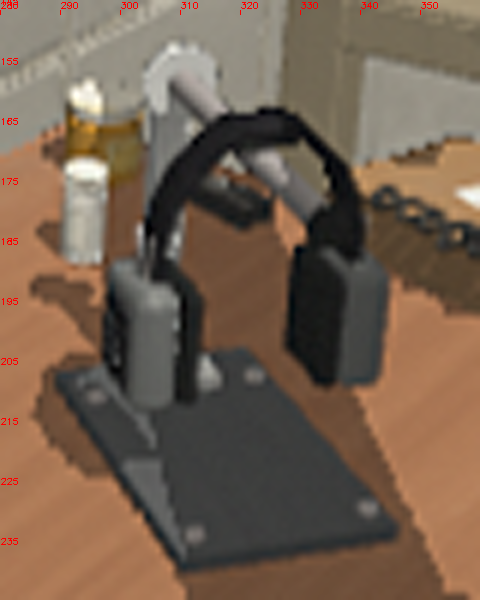

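The crops show the bar running from its cap at top px (298,238) to the plate at (333,185), with base corners at (312.4,185), (341.6,204.4), (309.4,253) and (280.4,233.6). The hung crown is at about (315,212) and the spare crown at about (188,223). The stop is on the far side, towards the wall.

```bash
cat > h.py <<'E'
from bench import r
import cv2,numpy as np
from scipy.spatial.transform import Rotation as R
np.set_printoptions(precision=3,suppress=True)
def cam(n,st=None):
    c=r.get_calibration(n);K=c["intrinsics"]
    if n=="wrist":
        M=c["mount"];Rt=R.from_quat(st["orientation"]).as_matrix()
        return K,Rt@M[:3,:3],Rt@M[:3,3]+st["tcp_pos"]
    return K,R.from_quat(c["attitude"]).as_matrix(),c["xyz"]
def cast(C,uv,z):
    K,A,p=C;d=A@np.linalg.solve(K,[*uv,1]);return p+d*(z-p[2])/d[2]
def proj(C,P):
    K,A,p=C;q=K@(A.T@(np.asarray(P)-p));return q[:2]/q[2]
def px(st,P): pass
E
python3 - <<'E'
from h import *
T=cam("top");S=cam("scene")
c=np.array([cast(T,p,12)[:2] for p in [(312.4,185),(341.6,204.4),(309.4,253),(280.4,233.6)]])
print("base",c,c.mean(0),[np.linalg.norm(c[i]-c[i-1]) for i in range(4)])
ax=(c[0]+c[1]-c[2]-c[3]);print("axis deg",np.degrees(np.arctan2(ax[1],ax[0])))
cap=cast(T,(298.5,237.5),192);pl=cast(T,(333.,185),192);b=pl-cap
print("bar",cap,pl,np.linalg.norm(b),np.degrees(np.arctan2(b[1],b[0])))
for n,p,z in [("hung",(315,212.4),212),("spare",(188,223),150),("spL",(174.5,216),70),("spR",(200,233),70)]:
    P=cast(T,p,z);print(n,P,"scene px",proj(S,P))
print("pot",cast(T,(131,230),50),"mouse",cast(T,(250,164),30),"vial",cast(T,(359,155),60))
print("sceneplate",proj(S,pl), "cap",proj(S,cap))
im=r.grab_frame("top");hsv=cv2.cvtColor(im,cv2.COLOR_BGR2HSV)
m=((hsv[...,2]<60)).astype(np.uint8);m[:195]=0;m[250:]=0;m[:,:155]=0;m[:,220:]=0
ys,xs=np.nonzero(m);print("blackmask",len(xs),xs.mean(),ys.mean(),cv2.minAreaRect(np.c_[xs,ys].astype(np.float32)))
E
```

```text
base [[ 615.964 -167.959]
 [ 544.828 -259.035]
 [ 391.012 -139.519]
 [ 459.108  -49.995]] [ 502.728 -154.127] [np.float64(196.26312715131505), np.float64(115.5640571457329), np.float64(194.79067005060375), np.float64(112.47960398252341)]
axis deg -37.39447660209815
bar [422.605 -90.014 192.   ] [ 572.409 -203.982  192.   ] 188.2278451448615 -37.263123548844234
hung [ 490.037 -141.056  212.   ] scene px [322.335 164.517]
spare [489.093 233.711 150.   ] scene px [242.055 238.396]
spL [526.445 286.168  70.   ] scene px [216.524 270.924]
spR [467.729 206.804  70.   ] scene px [256.467 263.803]
pot [492.206 429.415  50.   ] mouse [695.335  36.69   30.   ] vial [ 697.691 -322.609   60.   ]
sceneplate [308.864 158.267] cap [334.171 182.375]
blackmask 242 185.02892561983472 222.67768595041323 ((185.65383911132812, 223.73077392578125), (34.10955047607422, 13.023646354675293), 29.744882583618164)
```

Emit:
play_rows([
  [0, 0, 0, -0.05, 0, 0, 0],
  [0, 0.03, -0.03, -0.078, 0, 0, -5],
  [0, 0.352, -0.324, -0.078, 0, 0, -26.2],
  [0, 0.352, -0.324, -0.078, 0, 0, -26.2],
  [0, 0.352, -0.324, -0.078, 0, 0, -26.2],
  [0, 0.352, -0.324, -0.078, 0, 0, -26.2],
  [0, 0.352, -0.324, -0.078, 0, 0, -26.2],
  [0, 0.352, -0.324, -0.078, 0, 0, -26.2],
  [0, 0.352, -0.324, -0.078, 0, 0, -26.2],
  [0, 0.352, -0.324, -0.078, 0, 0, -26.2],
  [0, 0.352, -0.324, -0.078, 0, 0, -26.2],
  [0, 0.352, -0.324, -0.078, 0, 0, -26.2],
])

```text
time_s: 1.35
tcp_pos: [449.8, -107.9, 300.5]
orientation: [0.895, 0.447, 0.0, -0.001]
contact_force: [0.3, -0.6, 0.1]
opening: 2.5
```

```bash
cat >> h.py <<'E'
def wpic(name):
    s=r.sense();im=r.grab_frame("wrist");cv2.imwrite(f"pics/{name}.png",im)
    np.savez(f"pics/{name}.npz",orientation=s["orientation"],tcp_pos=s["tcp_pos"]);return s,im
E
python3 - <<'E'
from h import *
s,im=wpic("w1");print(s["time_s"],s["tcp_pos"],s["opening"])
C=cam("wrist",s);u=np.array([np.cos(np.radians(-37.3)),np.sin(np.radians(-37.3)),0])
O=np.array([505,-154,0])
for x in(-108,80):print(proj(C,O+x*u+[0,0,190]))
E
```

```text
1.35 [ 449.767 -107.92   300.456] 2.5281611739297603
[219.915 196.963]
[428.992 198.277]
```

View pics/w1.png

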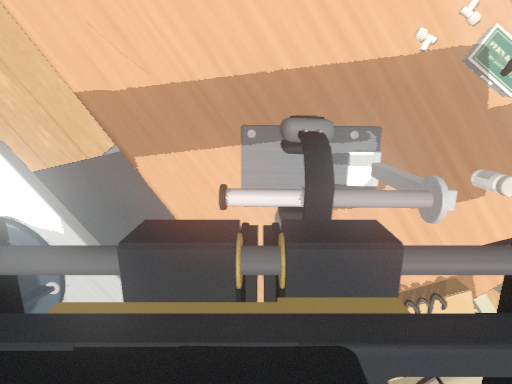

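The wrist view shows the bar horizontal at rows 197–199, the cap's outer end at column 219, the plate face at about 432, and the headband crossing the bar at columns 304–332. That matches my predicted 219.9 and 429.

```bash
python3 - <<'E'
from h import *
s=dict(np.load("pics/w1.npz"));C=cam("wrist",s)
u=np.array([np.cos(np.radians(-37.3)),np.sin(np.radians(-37.3)),0]);n=np.array([-u[1],u[0],0]);O=np.array([505,-154,0])
for k,p,z in [("cap",(219,197),190),("face",(432,199),190),("crown",(318,190),212),("bandL",(304,190),212),("bandR",(332,190),212)]:
    P=cast(C,p,z)-O;print(k,P@u,P@n)
P=s["tcp_pos"]-O;print("tcp",P@u,P@n)
t=R.from_quat(s["orientation"]).as_matrix();print(t, "bar in tool",t.T@u)
E
```

```text
cap -108.82463193150026 -0.0401218004765306
face 82.79401842053419 -0.653209948467237
crown -24.271804958697647 12.01589585764228
bandL -35.770700656843005 11.94207839494998
bandR -12.775869082530344 12.089694319679737
tcp -71.85983067939254 3.184726941680608
[[ 0.601  0.799 -0.   ]
 [ 0.799 -0.601  0.002]
 [ 0.001 -0.001 -1.   ]] bar in tool [-0.006  1.    -0.001]
```

Emit:
play_rows([
  [0, -0.003, 0, 0.05, 0, 0, 0],
  [0, -0.003, 0, 0.085, 0, 0, 0],
  [0, -0.003, 0, 0.097, 0, 0, 0],
  [0, -0.003, 0, 0.097, 0, 0, 0],
  [0, -0.003, 0.006, 0.097, 0, 0, 0],
  [0, -0.003, 0.012, 0.097, 0, 0, 0],
  [0, -0.003, 0.017, 0.097, 0, 0, 0],
  [0, -0.003, 0.022, 0.097, 0, 0, 0],
  [0, -0.003, 0.027, 0.097, 0, 0, 0],
  [0, -0.003, 0.032, 0.097, 0, 0, 0],
  [0, -0.003, 0.037, 0.097, 0, 0, 0],
  [0, -0.003, 0.042, 0.097, 0, 0, 0],
])

```text
time_s: 2.6
tcp_pos: [481.1, -140.0, 203.5]
orientation: [0.896, 0.444, -0.0, -0.0]
contact_force: [-1.7, 0.8, 0.6]
opening: 0.4
```

```bash
python3 - <<'E'
from h import *
s,im=wpic("w2");print(s["tcp_pos"],s["contact_force"],s["opening"])
P=s["tcp_pos"]-[505,-154,0];u=np.array([.7955,-.606,0]);print(P@u)
t=r.grab_frame("scene")[130:250,250:380];cv2.imwrite("pics/s2.png",np.hstack([im[90:290,100:500],cv2.resize(t,None,fx=200/120,fy=200/120)]))
E
```

```text
[ 481.075 -139.992  203.496] [-1.735  0.823  0.631] 0.4289833138810398
-27.521107737239888
```

View pics/s2.png

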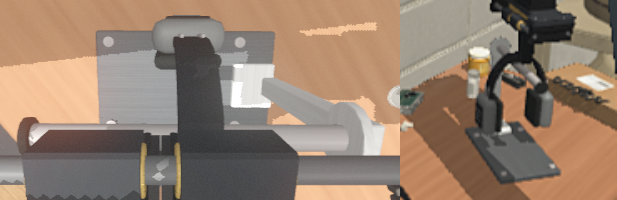

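The pair is being pushed along upright with about 2 N; the fingers are just above the bar. Continuing.

Emit:
play_rows([
  [0, 0, 0.005, 0, 0, 0, 0],
  [0, 0, 0.01, 0, 0, 0, 0],
  [0, 0, 0.015, 0, 0, 0, 0],
  [0, 0, 0.02, 0, 0, 0, 0],
  [0, 0, 0.025, 0, 0, 0, 0],
  [0, 0, 0.03, 0, 0, 0, 0],
  [0, 0, 0.035, 0, 0, 0, 0],
  [0, 0, 0.04, 0, 0, 0, 0],
  [0, 0, 0.044, 0, 0, 0, 0],
  [0, 0, 0.048, 0, 0, 0, 0],
  [0, 0, 0.052, 0, 0, 0, 0],
  [0, 0, 0.052, 0, 0, 0, 0],
])

```text
time_s: 3.9
tcp_pos: [523.1, -172.1, 203.7]
orientation: [0.896, 0.444, 0.0, 0.001]
contact_force: [0.3, 0.8, 1.7]
opening: 0.2
```

Emit:
play_rows([
  [0, 0, 0.002, 0, 0, 0, 0],
  [0, 0, 0.004, 0, 0, 0, 0],
  [0, 0, 0.006, 0, 0, 0, 0],
])

```text
time_s: 4.2
tcp_pos: [527.0, -175.0, 203.6]
orientation: [0.896, 0.444, -0.0, -0.0]
contact_force: [-0.6, 0.6, 1.0]
opening: 0.4
```

```bash
python3 - <<'E'
from h import *
s,im=wpic("w3");print(s["tcp_pos"],s["contact_force"])
P=s["tcp_pos"]-[505,-154,0];u=np.array([.7955,-.606,0]);print(P@u)
t=r.grab_frame("scene")[130:250,270:370];cv2.imwrite("pics/s3.png",np.hstack([cv2.resize(im[90:290,150:450],None,fx=1.5,fy=1.5),cv2.resize(t,None,fx=2.5,fy=2.5)]))
E
```

```text
[ 527.016 -174.989  203.598] [-0.58   0.633  1.024]
30.232876418230777
```

View pics/s3.png

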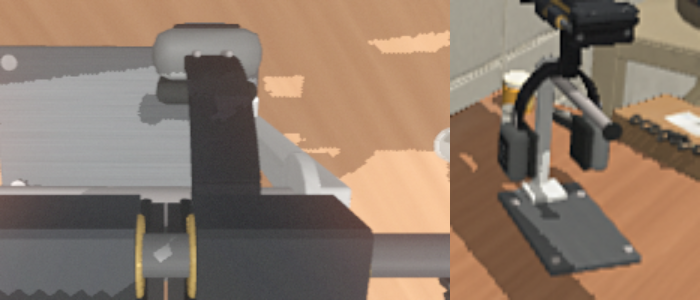

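The band is still a few millimetres short of the plate, so I'll creep in small steps and watch the force.

Emit:
play_rows([
  [0, 0, 0.002, 0, 0, 0, 0],
  [0, 0, 0.003, 0, 0, 0, 0],
  [0, 0, 0.004, 0, 0, 0, 0],
  [0, 0, 0.005, 0, 0, 0, 0],
])

```text
time_s: 4.7
tcp_pos: [531.1, -178.1, 203.6]
orientation: [0.896, 0.444, -0.0, -0.0]
contact_force: [-0.9, 0.3, 1.0]
opening: 0.8
```

Emit:
play_rows([
  [0, 0, 0.001, 0, 0, 0, 0],
  [0, 0, 0.002, 0, 0, 0, 0],
])

```text
time_s: 4.9
tcp_pos: [532.7, -179.4, 203.5]
orientation: [0.896, 0.444, -0.0, -0.0]
contact_force: [-1.2, 0.4, 0.4]
opening: 0.7
```

Emit:
play_rows([
  [0, 0, 0.001, 0, 0, 0, 0],
  [0, 0, 0.002, 0, 0, 0, 0],
])

```text
time_s: 5.1
tcp_pos: [534.3, -180.6, 203.6]
orientation: [0.896, 0.444, 0.0, -0.0]
contact_force: [-1.7, 0.9, 0.7]
opening: 0.9
```

Emit:
play_rows([
  [0, 0, 0.001, 0, 0, 0, 0],
  [0, 0, 0.001, 0, 0, 0, 0],
])

```text
time_s: 5.3
tcp_pos: [535.4, -181.4, 203.6]
orientation: [0.896, 0.444, 0.0, 0.0]
contact_force: [-0.3, 0.7, 0.5]
opening: 0.8
```

Emit:
play_rows([
  [0, 0, 0.001, 0, 0, 0, 0],
  [0, 0, 0.001, 0, 0, 0, 0],
])

```text
time_s: 5.5
tcp_pos: [536.0, -181.9, 203.5]
orientation: [0.896, 0.444, 0.0, 0.0]
contact_force: [-0.6, 0.0, -0.7]
opening: 0.4
```

Emit:
play_rows([
  [0, 0, 0.001, 0, 0, 0, 0],
  [0, 0, 0.001, 0, 0, 0, 0],
])

```text
time_s: 5.7
tcp_pos: [536.8, -182.5, 203.6]
orientation: [0.896, 0.444, 0.0, 0.0]
contact_force: [-0.5, 0.1, 0.5]
opening: 0.8
```

Emit:
play_rows([
  [0, 0, 0.001, 0, 0, 0, 0],
  [0, 0, 0.001, 0, 0, 0, 0],
])

```text
time_s: 5.9
tcp_pos: [537.6, -183.1, 203.6]
orientation: [0.896, 0.444, 0.0, 0.0]
contact_force: [-0.5, 0.1, 0.3]
opening: 0.3
```

Emit:
play_rows([
  [0, 0, 0.001, 0, 0, 0, 0],
  [0, 0, 0.002, 0, 0, 0, 0],
  [0, 0, 0.002, 0, 0, 0, 0],
])

```text
time_s: 6.2
tcp_pos: [539.3, -184.4, 203.6]
orientation: [0.896, 0.444, 0.0, 0.0]
contact_force: [-0.6, -0.2, -0.1]
opening: 0.3
```

Emit:
play_rows([
  [0, 0, 0.001, 0, 0, 0, 0],
  [0, 0, 0.001, 0, 0, 0, 0],
])

```text
time_s: 6.4
tcp_pos: [539.9, -184.8, 203.5]
orientation: [0.896, 0.444, -0.0, -0.0]
contact_force: [-1.5, 1.3, 1.0]
opening: 0.1
```

Emit:
play_rows([
  [0, 0, 0.001, 0, 0, 0, 0],
  [0, 0, 0.001, 0, 0, 0, 0],
])

```text
time_s: 6.6
tcp_pos: [539.9, -184.8, 203.5]
orientation: [0.896, 0.444, -0.001, -0.001]
contact_force: [-2.7, 1.7, 1.8]
opening: 0.4
```

The TCP has stopped advancing and the force is rising (3.2 N), so the band appears to be at the plate. I'll back off 20 mm, rise and look.

Emit:
play_rows([
  [0, 0, 0, 0, 0, 0, 0],
  [0, 0, -0.01, 0, 0, 0, 0],
  [0, 0, -0.02, 0, 0, 0, 0],
  [0, 0, -0.03, -0.02, 0, 0, 0],
  [0, 0, -0.04, -0.06, 0, 0, 0],
  [0, 0, -0.06, -0.1, 0, 0, 0],
  [0, 0, -0.06, -0.1, 0, 0, 0],
  [0, 0, -0.06, -0.1, 0, 0, 0],
])

```text
time_s: 7.4
tcp_pos: [493.1, -149.0, 304.7]
orientation: [0.896, 0.444, 0.001, 0.002]
contact_force: [-0.1, -0.6, -0.1]
opening: 0.6
```

```bash
python3 - <<'E'
from h import *
s,im=wpic("w4");print(s["tcp_pos"],s["contact_force"])
C=cam("wrist",s);u=np.array([.7955,-.606,0]);O=np.array([505,-154,0])
for x in(56,68,80):print(x,proj(C,O+x*u+[0,0,212]))
E
```

```text
[ 493.089 -149.034  304.721] [-0.098 -0.555 -0.101]
56 [340.989 194.803]
68 [355.266 194.794]
80 [369.539 194.785]
```

View pics/w4.png

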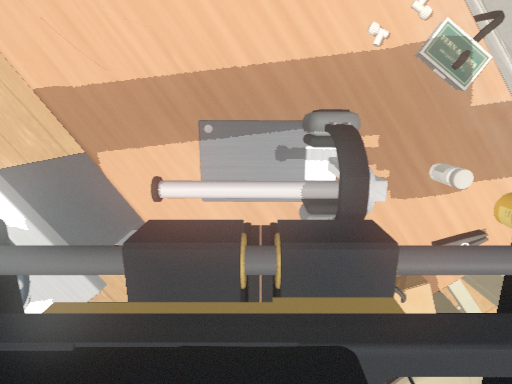

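The band now sits at columns 340–371, flush against the plate, matching the predicted 341–370. Next the spare.

Emit:
play_rows([
  [0, 0.302, -0.235, 0, 0, 0, 0],
  [0, 0.302, -0.235, 0, 0, 0, 0],
  [1, 0.302, -0.235, 0, 0, 0, 0],
  [1, 0.302, -0.235, 0, 0, 0, 0],
  [1, 0.302, -0.235, 0, 0, 0, 0],
  [1, 0.302, -0.235, 0, 0, 0, 0],
  [1, 0.302, -0.235, 0, 0, 0, 0],
  [1, 0.302, -0.235, 0, 0, 0, 0],
  [1, 0.302, -0.235, 0, 0, 0, 0],
  [1, 0.302, -0.235, 0, 0, 0, 0],
  [1, 0.302, -0.235, 0, 0, 0, 0],
  [1, 0.302, -0.235, 0, 0, 0, 0],
])

```text
time_s: 8.65
tcp_pos: [489.0, 232.1, 303.0]
orientation: [0.897, 0.443, -0.001, 0.0]
contact_force: [-0.2, -0.5, 0.9]
opening: 72.7
```

```bash
python3 - <<'E'
from h import *
s,im=wpic("w5");print(s["tcp_pos"],s["opening"])
E
```

```text
[488.999 232.145 303.018] 72.72224972278477
```

View pics/w5.png

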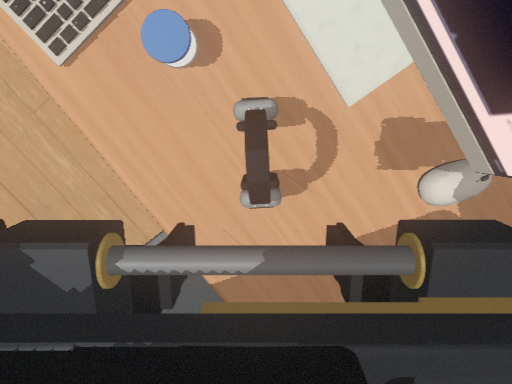

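The spare's band runs from (256,110) to (259,203), with the far cup top at about (256,108) and the near one at (261,197).

```bash
python3 - <<'E'
from h import *
s=dict(np.load("pics/w5.npz"));C=cam("wrist",s);Rt=R.from_quat(s["orientation"]).as_matrix()
im=cv2.imread("pics/w5.png");g=im.max(2)
for row in(135,150,165):
    c=np.nonzero(g[row,235:282]<75)[0]+235;print(row,c.min(),c.max())
for k,p,z in[("far",(256,108),70),("near",(261,197),70),("farb",(256,98),45),("nearb",(261,208),45)]:
    P=cast(C,p,z);print(k,P,"tool",Rt.T@(P-s["tcp_pos"]))
for row in(125,145,155,165,180):
    P=cast(C,(257.5,row),150);print("crown",row,P,"tool",Rt.T@(P-s["tcp_pos"]))
m=Rt.T@(cast(C,(256,108),70)-cast(C,(261,197),70));print("angle",np.degrees(np.arctan2(m[1],m[0])))
E
```

```text
Traceback (most recent call last):
ValueError: zero-size array to reduction operation minimum which has no identity
```

```bash
python3 - <<'E'
from h import *
s=dict(np.load("pics/w5.npz"));C=cam("wrist",s);Rt=R.from_quat(s["orientation"]).as_matrix()
im=cv2.imread("pics/w5.png").astype(int)
for row in(132,142,152,162,172):
    print(row, (np.nonzero(im[row,235:282,2]<110)[0]+235)[[0,-1]])
for k,p,z in[("far",(256,108),70),("near",(261,197),70),("farb",(256,98),45),("nearb",(261,208),45)]:
    P=cast(C,p,z);print(k,P,"tool",Rt.T@(P-s["tcp_pos"]))
for row in(145,155,165):
    P=cast(C,(257.5,row),150);print("crown",row,P,"tool",Rt.T@(P-s["tcp_pos"]))
m=Rt.T@(cast(C,(256,108),70)-cast(C,(261,197),70));print("angle",np.degrees(np.arctan2(m[1],m[0])))
E
```

```text
132 [245 266]
142 [245 266]
152 [246 267]
162 [246 268]
172 [247 273]
far [531.815 296.516  70.   ] tool [ 77.391  -4.988 232.938]
near [468.744 204.023  70.   ] tool [-34.395   1.099 233.054]
farb [539.485 307.069  45.   ] tool [ 90.46   -5.294 257.924]
nearb [455.213 186.296  45.   ] tool [-56.668   1.13  258.078]
crown 145 [510.904 265.01  150.   ] tool [ 39.576  -2.496 152.977]
crown 155 [504.831 257.114 150.   ] tool [ 29.615  -2.523 152.988]
crown 165 [498.662 249.092 150.   ] tool [ 19.495  -2.55  152.998]
angle -3.11681934793648
```

Both views put the crown at about (498,247), which is tool +18.5, -2.5 mm, turned -3°. I'll descend to TCP z≈140 so the tips stay above the band's underside and will clear the bar, then grip.

Emit:
play_rows([
  [1, 0.0185, -0.0025, 0, 0, 0, -3.1],
  [1, 0.0185, -0.0025, 0.05, 0, 0, -3.1],
  [1, 0.0185, -0.0025, 0.1, 0, 0, -3.1],
  [1, 0.0185, -0.0025, 0.14, 0, 0, -3.1],
  [1, 0.0185, -0.0025, 0.163, 0, 0, -3.1],
  [1, 0.0185, -0.0025, 0.163, 0, 0, -3.1],
  [1, 0.0185, -0.0025, 0.163, 0, 0, -3.1],
])

```text
time_s: 9.4
tcp_pos: [498.8, 249.2, 141.0]
orientation: [0.884, 0.468, 0.0, 0.0]
contact_force: [0.2, 0.1, 0.5]
opening: 86.7
```

Emit:
play_rows([
  [0, 0, 0, 0, 0, 0, 0],
  [0, 0, 0, 0, 0, 0, 0],
  [0, 0, 0, 0, 0, 0, 0],
  [0, 0, 0, 0, 0, 0, 0],
  [0, 0, 0, 0, 0, 0, 0],
  [0, 0, 0, 0, 0, 0, 0],
  [0, 0, 0, 0, 0, 0, 0],
  [0, 0, 0, 0, 0, 0, 0],
], grip_force=25)

```text
time_s: 10.2
tcp_pos: [498.0, 249.8, 140.5]
orientation: [0.884, 0.468, -0.0, -0.0]
contact_force: [-0.2, 1.3, 0.4]
opening: 31.1
```

Emit:
play_rows([
  [0, 0, 0, 0, 0, 0, 0],
  [0, 0, 0, 0, 0, 0, 0],
  [0, 0, 0, 0, 0, 0, 0],
  [0, 0, 0, 0, 0, 0, 0],
  [0, 0, 0, -0.005, 0, 0, 0],
  [0, 0, 0, -0.02, 0, 0, 0],
  [0, 0, 0, -0.02, 0, 0, 0],
  [0, 0, 0, -0.02, 0, 0, 0],
])

```text
time_s: 11.0
tcp_pos: [498.2, 249.9, 160.7]
orientation: [0.884, 0.468, 0.0, 0.0]
contact_force: [0.6, -0.6, -2.4]
opening: 23.5
```

```bash
python3 - <<'E'
from h import *
s,im=wpic("w6");print(s["tcp_pos"],s["contact_force"],s["moment"],s["opening"])
sc=r.grab_frame("scene")[190:320,180:300]
cv2.imwrite("pics/c6.png",np.hstack([im[60:320,100:420],cv2.resize(sc,(240,260))]))
E
```

```text
[498.184 249.867 160.744] [ 0.596 -0.551 -2.449] [ 0.011  0.006 -0.056] 23.456755676896016
```

View pics/c6.png

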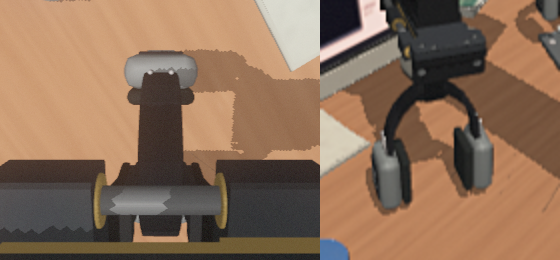

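The pair is held centred: opening 23.5 mm, 2.4 N weight, negligible moment. Now I'll lift and carry it over the bar at stand x≈-30.

Emit:
play_rows([
  [0, 0, 0, -0.025, 0, 0, 0],
  [0, 0, 0, -0.06, 0, 0, 0],
  [0, 0, 0, -0.1, 0, 0, 0],
  [0, 0, 0, -0.14, 0, 0, 0],
  [0, 0, 0, -0.18, 0, 0, 0],
  [0, -0.015, 0.009, -0.21, 0, 0, 0],
  [0, -0.04, 0.025, -0.224, 0, 0, 0.5],
  [0, -0.07, 0.043, -0.224, 0, 0, 1],
  [0, -0.1, 0.062, -0.224, 0, 0, 1.5],
  [0, -0.13, 0.08, -0.224, 0, 0, 2],
  [0, -0.16, 0.099, -0.224, 0, 0, 2.5],
  [0, -0.18, 0.111, -0.224, 0, 0, 3.1],
])

```text
time_s: 12.3
tcp_pos: [488.1, 36.4, 383.8]
orientation: [0.896, 0.443, -0.001, -0.0]
contact_force: [1.2, 1.1, -1.3]
opening: 23.7
```

```bash
python3 - <<'E'
from h import *
s=r.sense();Rt=R.from_quat(s["orientation"]).as_matrix();print(s["tcp_pos"],s["opening"],"to go",Rt.T@(np.array([481.1,-135.8,385])-s["tcp_pos"]),Rt[:,1])
E
```

```text
[488.097  36.45  383.763] 23.67808897837207 to go [-141.098   99.048   -1.124] [ 0.794 -0.607 -0.001]
```

Emit:
play_rows([
  [0, -0.025, 0.018, 0, 0, 0, 0],
  [0, -0.05, 0.035, 0, 0, 0, 0],
  [0, -0.075, 0.053, 0, 0, 0, 0],
  [0, -0.1, 0.07, 0, 0, 0, 0],
  [0, -0.12, 0.084, 0, 0, 0, 0],
  [0, -0.135, 0.095, 0, 0, 0, 0],
  [0, -0.141, 0.099, 0, 0, 0, 0],
  [0, -0.141, 0.099, 0, 0, 0, 0],
  [0, -0.141, 0.099, 0, 0, 0, 0],
])

```text
time_s: 13.2
tcp_pos: [481.9, -132.8, 384.2]
orientation: [0.896, 0.444, -0.0, -0.001]
contact_force: [0.7, 0.5, -2.2]
opening: 23.3
```

```bash
python3 - <<'E'
from h import *
s,im=wpic("w7");Rt=R.from_quat(s["orientation"]).as_matrix();print(s["tcp_pos"],s["opening"],"to go",Rt.T@(np.array([481.1,-135.8,385])-s["tcp_pos"]))
sc=r.grab_frame("scene")[70:260,250:400]
cv2.imwrite("pics/c7.png",np.hstack([im[:340],cv2.resize(sc,(268,340))]))
E
```

```text
[ 481.859 -132.756  384.18 ] 23.31850828736437 to go [-2.881  1.238 -0.824]
```

View pics/c7.png

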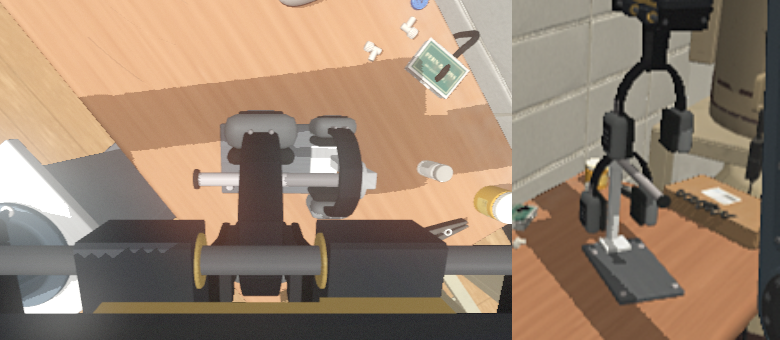

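The spare is square and upright above the bar, between the hung pair and the free end. I'll correct by -3 mm and lower it; contact is expected at TCP z≈202.5.

Emit:
play_rows([
  [0, -0.003, 0.001, 0.01, 0, 0, 0],
  [0, -0.003, 0.001, 0.03, 0, 0, 0],
  [0, -0.003, 0.001, 0.05, 0, 0, 0],
  [0, -0.003, 0.001, 0.07, 0, 0, 0],
  [0, -0.003, 0.001, 0.09, 0, 0, 0],
  [0, -0.003, 0.001, 0.11, 0, 0, 0],
  [0, -0.003, 0.001, 0.13, 0, 0, 0],
  [0, -0.003, 0.001, 0.147, 0, 0, 0],
  [0, -0.003, 0.001, 0.16, 0, 0, 0],
  [0, -0.003, 0.001, 0.168, 0, 0, 0],
  [0, -0.003, 0.001, 0.173, 0, 0, 0],
  [0, -0.003, 0.001, 0.173, 0, 0, 0],
])

```text
time_s: 14.5
tcp_pos: [480.9, -136.3, 211.0]
orientation: [0.896, 0.444, -0.0, -0.0]
contact_force: [0.3, -0.1, -2.8]
opening: 23.6
```

Emit:
play_rows([
  [0, 0, 0, 0.002, 0, 0, 0],
  [0, 0, 0, 0.004, 0, 0, 0],
  [0, 0, 0, 0.005, 0, 0, 0],
  [0, 0, 0, 0.006, 0, 0, 0],
  [0, 0, 0, 0.006, 0, 0, 0],
])

```text
time_s: 15.0
tcp_pos: [481.1, -136.6, 205.6]
orientation: [0.896, 0.444, 0.0, -0.0]
contact_force: [-0.2, -0.6, -2.3]
opening: 23.4
```

Emit:
play_rows([
  [0, 0, 0, 0.001, 0, 0, 0],
  [0, 0, 0, 0.001, 0, 0, 0],
])

```text
time_s: 15.2
tcp_pos: [481.1, -136.6, 204.5]
orientation: [0.896, 0.444, -0.0, -0.0]
contact_force: [0.5, 0.1, -1.9]
opening: 23.7
```

Emit:
play_rows([
  [0, 0, 0, 0.001, 0, 0, 0],
  [0, 0, 0, 0.001, 0, 0, 0],
])

```text
time_s: 15.4
tcp_pos: [481.1, -136.6, 203.4]
orientation: [0.896, 0.444, -0.0, -0.0]
contact_force: [-0.1, 0.5, -1.9]
opening: 23.4
```

Emit:
play_rows([
  [0, 0, 0, 0.001, 0, 0, 0],
  [0, 0, 0, 0.001, 0, 0, 0],
])

```text
time_s: 15.6
tcp_pos: [481.1, -136.6, 202.4]
orientation: [0.896, 0.444, -0.0, -0.0]
contact_force: [-0.3, 0.4, -2.1]
opening: 23.7
```

Emit:
play_rows([
  [0, 0, 0, 0.0005, 0, 0, 0],
  [0, 0, 0, 0.0005, 0, 0, 0],
])

```text
time_s: 15.8
tcp_pos: [481.1, -136.6, 202.3]
orientation: [0.896, 0.444, 0.0, 0.0]
contact_force: [0.0, -0.0, 2.0]
opening: 23.4
```

Emit:
play_rows([
  [0, 0, 0, 0.0005, 0, 0, 0],
  [0, 0, 0, 0.0005, 0, 0, 0],
])

```text
time_s: 16.0
tcp_pos: [481.1, -136.6, 202.3]
orientation: [0.896, 0.444, 0.0, 0.0]
contact_force: [-2.1, -0.2, 4.8]
opening: 23.7
```

The bar has taken the weight (force reversed to about +5 N). I'll ease off, open and rise.

Emit:
play_rows([
  [0, 0, 0, -0.0005, 0, 0, 0],
  [0.31, 0, 0, -0.0005, 0, 0, 0],
  [0.35, 0, 0, -0.0005, 0, 0, 0],
  [0.4, 0, 0, -0.0005, 0, 0, 0],
  [0.5, 0, 0, -0.0005, 0, 0, 0],
  [0.7, 0, 0, -0.0005, 0, 0, 0],
  [0.7, 0, 0, -0.0005, 0, 0, 0],
  [0.7, 0, 0, -0.0005, 0, 0, 0],
  [0.7, 0, 0, -0.0005, 0, 0, 0],
])

```text
time_s: 16.9
tcp_pos: [481.1, -136.6, 202.0]
orientation: [0.896, 0.444, -0.0, -0.0]
contact_force: [0.3, -0.9, -0.4]
opening: 59.4
```

Emit:
play_rows([
  [0.7, 0, 0, -0.005, 0, 0, 0],
  [0.7, 0, 0, -0.02, 0, 0, 0],
  [0.7, 0, 0, -0.05, 0, 0, 0],
  [0.7, 0, 0, -0.09, 0, 0, 0],
  [0.7, 0, 0, -0.13, 0, 0, 0],
  [0.7, 0, 0, -0.16, 0, 0, 0],
  [0.7, 0, 0, -0.16, 0, 0, 0],
  [0.7, 0, 0, -0.16, 0, 0, 0],
  [0.7, 0, 0, -0.16, 0, 0, 0],
])

```text
time_s: 17.8
tcp_pos: [480.2, -136.1, 360.7]
orientation: [0.896, 0.444, -0.001, -0.001]
contact_force: [-0.5, -0.2, 0.3]
opening: 61.3
```

```bash
python3 - <<'E'
from h import *
s,im=wpic("w8");print(s["time_s"],s["tcp_pos"],s["contact_force"],s["opening"])
C=cam("wrist",s);u=np.array([.7955,-.606,0]);O=np.array([505,-154,0])
for x in(-42,-18,56,80):print(x,proj(C,O+x*u+[0,0,212]))
a=r.grab_frame("scene").astype(int)
sc=a[130:260,260:370].astype(np.uint8)
z=cv2.imread("pics/scene0.png").astype(int)
for n,(x,y,w,h) in dict(pot=(160,305,40,45),mouse=(218,210,30,25),vial=(286,168,14,22)).items():
    print(n,"mean diff",abs(a-z)[y:y+h,x:x+w].mean())
cv2.imwrite("pics/c8.png",np.hstack([im[:340],cv2.resize(sc,(288,340))]))
E
```

```text
17.8 [ 480.178 -136.146  360.729] [-0.502 -0.174  0.315] 61.26424203630181
-42 [249.196 183.81 ]
-18 [272.837 183.822]
56 [345.833 183.859]
80 [369.54  183.871]
pot mean diff 9.556851851851851
mouse mean diff 9.98488888888889
vial mean diff 59.54545454545455
```

View pics/c8.png

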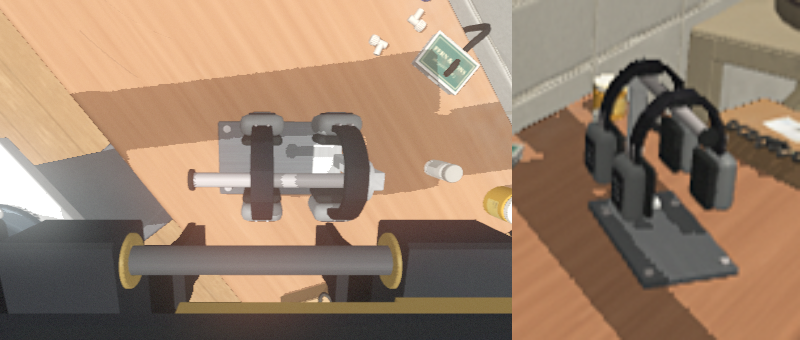

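Both pairs hang square and upright. The spare's band is at columns 249–273 as predicted, and the hung band is at 343–370 against the plate. The large vial difference comes from the moved pair now hiding it in the scene view; it stands upright in the wrist view. I'll let things settle, check for motion and hand in.

Emit:
play_rows([
  [0.7, 0, 0, 0, 0, 0, 0],
  [0.7, 0, 0, 0, 0, 0, 0],
  [0.7, 0, 0, 0, 0, 0, 0],
  [0.7, 0, 0, 0, 0, 0, 0],
  [0.7, 0, 0, 0, 0, 0, 0],
  [0.7, 0, 0, 0, 0, 0, 0],
  [0.7, 0, 0, 0, 0, 0, 0],
  [0.7, 0, 0, 0, 0, 0, 0],
  [0.7, 0, 0, 0, 0, 0, 0],
  [0.7, 0, 0, 0, 0, 0, 0],
  [0.7, 0, 0, 0, 0, 0, 0],
  [0.7, 0, 0, 0, 0, 0, 0],
])

```text
time_s: 19.1
tcp_pos: [481.1, -136.6, 362.0]
orientation: [0.896, 0.444, -0.0, -0.0]
contact_force: [-0.3, 0.7, -0.3]
opening: 60.4
```

```bash
python3 - <<'E'
from h import *
w=cv2.imread("pics/w8.png").astype(int);b=r.grab_frame("wrist").astype(int)
for _ in range(4): c=r.grab_frame("wrist").astype(int)
d=lambda p,q:abs(p-q)[105:225,215:375].mean()
e=lambda p,q:abs(p-q)[0:90,100:260].mean()
print("pairs",d(w,b),d(b,c),"background",e(w,b),e(b,c))
k=d(b,c)<e(b,c)+3
if k: print(r.finish_job())
E
```

```text
pairs 6.564739583333333 1.4794444444444443 background 1.6667361111111112 0.9846064814814814
the job is handed in; nothing more can be done
None
```

The job is handed in, and both pairs hang on the bar as asked; the hand-in gives no verdict, so that rests on my own checks. It took about 19 s of the 56 s allowed.

- **Hung pair:** I pushed it along the bar with shut fingers at about 2 N until the arm stopped advancing at about 3 N against the stop plate. The wrist picture afterwards showed the headband flush with the plate, and it had not moved by the last picture.
- **Spare pair:** I gripped it at the crown, carried it over the bar and lowered it until the bar took its weight, with the force reaching about 5 N. I then released it and rose 160 mm clear. It hangs square at about stand x = -30 mm, with one cup on either side.
- **At rest:** the last two wrist frames, about 0.2 s apart, differed hardly more around the pairs (1.5) than in the background (1.0). The earlier, larger difference (6.6) was against a frame taken before the arm had settled.
- **Mouse, vial and pot:** the arm went near none of them. The mouse and pot areas of the scene view changed little (mean difference about 10). The vial's area failed that check (about 60), because the moved pair now hides it there. It stood upright in the wrist view, but I did not measure its position again.

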